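# Ease a soap-press mould apart with a double-ended wedge

### The job

The two halves of the soap mould are stuck together. Take the double-ended wedge from its tray and work it gently along the ledge into the seam from one side and then the other in turns, until both sides of the upper half stand open by about 8 mm; do not take either side past about 5 mm before the other is open by 3 mm or so. Move the upper half with the wedge only, keep the gripper off the mould, put the wedge back in the middle of its tray, standing upright as it was, and leave everything else alone.

Things in the scene. Friction and masses are not known exactly. Their poses are not given: they have to be found in the camera images.
- wedge: Loose steel double-ended wedge, 0.3 kg, with an upright wooden handle in the middle. Origin: centre of its flat underside; z up, y along the blades. 160 mm long (y), 30 mm wide (x). Each blade is 1.5 mm thick at its tip (y = +80 and -80 mm), its top rises 1 in 4 to 14 mm thick at 50 mm from the tip, then runs level to the handle.
- wedge_handle (a point): Middle of the wedge's handle, 50 mm above the underside; axes as the wedge. The handle is 20 mm in y by 26 mm in x and runs from 14 to 85 mm above the underside. With the wedge parallel to the mould's y axis, its -y blade serves the mould's left side and its +y blade the right side, without turning it (or turned half round, the other way).
- tray: Low grey plastic tray, fixed, 90 mm (x) by 220 mm (y), floor 4 mm thick, rim 14 mm high, walls 4 mm. Origin: centre of its underside, z up. The wedge stands on its floor, long side along the tray's y (within 0.1 rad at the start), and belongs back about in its middle.
- mould: Dark steel base plate of the mould, fixed, 170 mm (x) by 150 mm (y), 20 mm high; origin: centre of its underside, z up. Left is its +y side, right its -y side. In its middle sits the aluminium lower half, 130 mm (x) by 134 mm (y), whose level upper face is 35 to 45 mm above the table: it is packed up differently each time and its height is not measured, so find it by feel.
- side_left (a point): Top of the base plate straight below the left outer edge of the upper half (y = +45 mm of the mould). The upper half, 104 mm (x) by 90 mm (y) and 35 mm high, covers the middle of the lower half and leaves a bare ledge 22 mm wide, y = 45 to 67 mm, on the left and likewise on the right. The wedge slides on it. All contacts together, wedge and mould should not press with over 30 N.
- side_right (a point): The same below the right edge, y = -45 mm. Under each of the two edges is a slot: closed, the edge is 3 mm above the ledge for 25 mm inwards; further in the seam is shut. The tip goes in with the wedge's underside on the ledge or up to about 1 mm above it. Guide cheeks 8 mm thick, 60 mm long in y, 26 mm above the ledge, stand at the lower half's two x ends.
- open_left (a joint): How far the left edge of the upper half is raised, as an angle about the right edge 90 mm away: 0 closed (as at the start), 0.0111 rad per mm of opening, so 0.089 at 8 mm. The fit is stiff by friction: a side stays where it was raised to, and raising one leaves the other as it is. It takes about 5 N upward at the edge: 5 to 15 N of push on the wedge, up to 20 as it breaks loose.
- open_right (a joint): The same for the right edge, about the left edge.
- carton: Bystander: moulded pulp carton with six pink egg-shaped soaps, 144 x 98 x 60 mm, origin under its centre.
- brush: Bystander: brush lying down, origin under its middle.
- mallet: Bystander: hammer lying down, origin under its middle.
- bowl: Bystander: steel bowl, 110 mm wide, 50 mm high.
- jar: Bystander: amber jar, 60 mm wide, 80 mm high.
- spare_half: Bystander: a spare aluminium mould half lying alone, 90 x 80 x 36 mm.
- soap_bar: Bystander: cream bar of soap, 55 x 85 x 28 mm.
There are look-alikes about, which are no part of the job. What is shaped like the wedge but green or yellow is not meant.

How it is judged:
On the way, in this order (a step that is already met when the one before it is completed fails the run):
1. one side has been opened by more than 3 mm with the wedge (contact force between wedge and mould above 0.5 N and value of joint any of open_left, open_right above 0.0333 rad), for 0.1 s.
2. both sides are open by more than 3 mm (value of joint each of open_left, open_right above 0.0333 rad), for 0.1 s.
3. both sides are open by more than 7 mm (value of joint each of open_left, open_right above 0.0778 rad), for 0.1 s.
At the end, for the whole second after the job is handed in: Both sides of the upper half are open by 7 to 10.5 mm (0.0778 to 0.1167 rad); the wedge is at rest, flat on the tray's floor (within 3 mm, tilted less than 0.08 rad), its origin within 30 mm (x) and 25 mm (y) of the tray's centre (all of step 3 and value of joint each of open_left, open_right below 0.1167 rad and x of wedge in the frame of tray between -0.03 and 0.03 m and y of wedge in the frame of tray between -0.025 and 0.025 m and z of wedge in the frame of tray below 0.007 m and angle between wedge's own z axis and vertical below 0.08 rad and linear speed of wedge below 0.02 m/s); the robot touches nothing.
It fails at once if one side is opened past 6 mm (0.0667 rad) while the other is open by less than 2 mm (0.0222 rad) ((value of joint open_left above 0.0667 rad and value of joint open_right below 0.0222 rad) or (value of joint open_right above 0.0667 rad and value of joint open_left below 0.0222 rad)).
It fails at once if more than 35 N between wedge and mould (contact force between wedge and mould above 35 N).
It fails at once if the gripper or arm presses on the mould with more than 3 N (contact force between any of the fingers, the arm and mould above 3 N).
It fails at once if a bystander is moved by more than 20 mm (distance of any of carton, brush, mallet, bowl, jar, spare_half, soap_bar from where it was at the start of the episode above 0.02 m).
It also fails if it takes over 72 s, if anything falls off the work surface, if the arm or the gripper's body presses on something with over 40 N, if the wrist force passes 120 N, or if a joint passes its speed limit or range.

### The arm

A 6-joint arm with a two-finger parallel gripper is mounted at the origin on the work surface. World frame = base frame: x ahead of the robot, y to its left, z up, the work surface at z = 0. Lengths are in m, angles in rad, forces in N, time in s.
With the tool pointing down it reaches from about 0.25 to 0.775 m from the base axis. Payload 4 kg.
Tool frame: the origin (TCP) lies on the centre line of the jaws, within the pads' length; the fingertips stand 17 mm ahead of it and the grasp point (between the pads) lies 2 mm behind it; z points along the fingers, y is the line along which they close (so a half turn about z gives the same grasp; the last joint's range is limited). The gripper opens to 94 mm and grips with 3 to 60 N. Pads are 16 mm wide; open, the fingers measure 119 mm over their backs; the gripper's body (75 mm by 177 mm) begins 78 mm behind the grasp point.
Start: joints at [1.034, 0.087, 1.371, -0, 1.684, -0.103], TCP at [0.231, 0.499, 0.223] pointing down, gripper open.
Joint ranges: [-3.1, 3.1], [-0.76, 2.03], [0.27, 2.55], [-1.08, 4.22], [0.17, 2.65], [-2.57, 2.57]. Speed limits (rad/s): [2.79, 2.79, 3.14, 3.14, 3.14, 3.14].

### API

Orientations are given as [roll, pitch, yaw] about the fixed x, y, z axes, in that order (R = Rz(yaw) Ry(pitch) Rx(roll)).
In Python, from bench import robot gives the robot as it stands.
- The arm moves only by the tool servo_tool, never from a script. Its argument "plan" is a list of rows, each a list of 7 numbers: the shift along the tool's x, y, z normalised to -1 to 1, where 1 is 0.1 m, then the turn, a rotation vector about the tool's x, y, z normalised to -1 to 1, where 1 is pi/2 rad, then the finger opening in mm, from 0 to 94. In form: [[x, y, z, ax, ay, az, gripper], ...]. A call has 1 to 12 rows; each row is the pose to reach, as a shift and turn from the pose commanded when the call began, along the tool's axes at that moment; what a row does not reach only later rows make up. A row lasts 1/12 s, in which the tool goes at most 41.7 mm and 7.16 degrees, less where a joint would pass 70% of its speed; a pose out of reach is approached as far as the arm can. A call with a number of a shift or a turn outside -1 to 1 is refused whole. A call with a gripper value outside its range is refused whole. The fingers move at their own pace and stop on an object; the grip force is fixed at half the most. Time passes only in rows, so rows that repeat a pose let the fingers close. It gives the time, the measured TCP pose, the force, the opening and the grip force at its end, in the units of the state.
- robot.get_obs(): the state, without advancing time (a new reading comes with each control period).
- robot.snapshot(name): name is "scene" or "top" or "wrist"; returns the picture (400x640x3 uint8, red, green, blue); there is no depth.
- robot.camera_params(name): a dict with "camera_matrix" (3x3 intrinsics, pixels), "distortion" ([k1, k2, p1, p2, k3] as OpenCV has them; the pictures are not rectified), "rvec" (rotation vector, rad) and "tvec" (3), from world to camera coordinates, as OpenCV has them; the wrist camera has in their place "tool_from_camera" (4x4, takes a point from camera to tool coordinates, whose origin is the TCP and whose axes are the flange's). Camera axes: x right, y down, z forward; pixel columns grow to the right and rows downward; lengths in m; the calibration is good to about 2 mm. A picture is of the moment at which its call begins: read the wrist's pose just before it. camera_params takes no time and is no camera call.
- robot.close_job(): hands the job in; it is judged then, once.
Trained networks look in the newest picture that a camera, given by its name, has taken for a name from the list of things; names that differ only in an ending like _2 or _b are one class to them, and where a whole thing is asked for, a point or a joint stands for the part that bears it (a point fixed in the world has none). Each returns a list of dicts, best first, with "conf" (0 to 1); they miss things now and then, are a little off and sometimes report something else, mostly with a low value. They report only what shows in the picture. A call takes as long as a camera call. They do not tell look-alikes from the thing itself.
- robot.find_in(thing, camera): "extent" ([centre column, centre row, width, height] in pixels, round what is visible of it).
The state is a dict: "time": time; "joint_positions": joint angles; "qvel": joint speeds; "joint_torque": joint torques, N m; "tool_pos": TCP position; "ee_rot": TCP orientation; "wrist_force": force on the tool from outside, world axes, zero at the start; "wrist_torque": the same for the moment, N m; "width": finger opening in m; "finger_force": force on a finger pad.
Only numpy, scipy, OpenCV 4.12 (cv2) and the standard library are available. Lean on these libraries where they do the work, as an engineer would, in place of code of your own. Each camera call takes 0.05 s, during which the arm holds its last target. There are 200 camera calls.

## Working session

There is one attempt and no reset: what is moved stays moved. The work goes in short steps, Python scripts to look and compute and a tool call to move; the robot and the scene stay as the last step left them, time stands still between calls to the robot, and variables do not carry over. Pictures are saved under pics/ and viewed, at most 12 in all, crops included, and the job is handed in when it is done.

Besides the shell and the picture viewer there is one more tool, called after "Request:" by a JSON object that holds its "api" and its "payload", one argument or row to a line. servo_tool: Moves the arm, as the interface text tells. Scaled input: -1 to 1 covers 0.1 m each way for a shift and pi/2 rad each way for a turn. Its arguments: {"type":"object","properties":{"plan":{"type":"array","items":{"type":"array","items":{"type":"number"}}}},"required":["plan"]}

```bash
mkdir -p pics; ls; cat > h.py <<'E'
import numpy as np, cv2
from bench import robot
def snap(cam,fn):
    im=robot.snapshot(cam); cv2.imwrite('pics/'+fn,cv2.cvtColor(im,cv2.COLOR_RGB2BGR)); return im
def w2c(cam):
    p=robot.camera_params(cam)
    K=np.array(p['camera_matrix']);D=np.array(p['distortion'])
    if 'rvec' in p:
        R=cv2.Rodrigues(np.array(p['rvec'],float))[0];t=np.array(p['tvec'],float).ravel()
    else:
        o=robot.get_obs();r=o['ee_rot']
        from scipy.spatial.transform import Rotation as Ro
        T=np.eye(4);T[:3,:3]=Ro.from_euler('xyz',r).as_matrix();T[:3,3]=o['tool_pos']
        M=np.linalg.inv(T@np.array(p['tool_from_camera']));R,t=M[:3,:3],M[:3,3]
    return K,D,R,t
def pix2w(cam,uv,z,C=None):
    K,D,R,t=C or w2c(cam)
    n=cv2.undistortPoints(np.array(uv,float).reshape(-1,1,2),K,D).reshape(-1,2)
    d=np.c_[n,np.ones(len(n))]@R; c=-R.T@t
    return c+d*((z-c[2])/d[:,2])[:,None]
def proj(cam,P,C=None):
    K,D,R,t=C or w2c(cam)
    return cv2.projectPoints(np.array(P,float).reshape(-1,3),cv2.Rodrigues(R)[0],t,K,D)[0].reshape(-1,2)
E
python3 - <<'E'
from h import *
print(robot.get_obs())
snap('top','top0.png')
for n in ['wedge','tray','mould','wedge_handle']:
    for d in robot.find_in(n,'top')[:4]: print(n,np.round(d['extent'],1),round(d['conf'],2), pix2w('top',d['extent'][:2],0.02).round(3))
snap('scene','scene0.png')
for n in ['wedge','tray','mould']:
    for d in robot.find_in(n,'scene')[:4]: print(n,np.round(d['extent'],1),round(d['conf'],2), pix2w('scene',d['extent'][:2],0.02).round(3))
E
```

```text
pics
{'time': 0.0, 'joint_positions': array([ 1.03385928e+00,  8.79659699e-02,  1.37223839e+00,  6.71653885e-06,
        1.68360225e+00, -1.03061856e-01]), 'qvel': array([ 7.84858985e-04, -5.84255760e-05, -6.89173312e-04, -1.53961374e-03,
        1.28474869e-03, -1.14458834e-03]), 'joint_torque': array([ 3.02710714e-04, -3.40178847e+01, -3.02430832e+01,  7.18663190e-02,
        3.29462020e-02, -1.37553716e-04]), 'tool_pos': array([0.23093581, 0.49860684, 0.2213062 ]), 'ee_rot': array([-3.13939113e+00, -2.34410624e-04,  2.70771796e+00]), 'wrist_force': array([-0.21597222,  0.72299814,  0.30469247]), 'wrist_torque': array([ 0.00859905,  0.0141328 , -0.03497737]), 'finger_force': 0.0, 'width': 0.09426612449717266}
wedge [189.5 172.9  52.2  33. ] 0.97 [[0.626 0.397 0.02 ]]
wedge [200.4 292.4  18.9  54.9] 0.94 [[0.291 0.36  0.02 ]]
wedge [210.1 231.1  57.9  14.3] 0.73 [[0.46  0.335 0.02 ]]
tray [211.8 230.4  79.6  38.8] 0.73 [[0.462 0.33  0.02 ]]
mould [321.  195.1  56.2  63.3] 0.66 [[0.556 0.025 0.02 ]]
wedge_handle [201.2 295.8  19.7  60.4] 0.92 [[0.282 0.358 0.02 ]]
wedge_handle [210.9 231.4  57.1  16.7] 0.79 [[0.459 0.333 0.02 ]]
wedge_handle [319.4 195.2  56.8  62.7] 0.61 [[0.555 0.029 0.02 ]]
wedge_handle [189.8 175.7  50.9  34.3] 0.6 [[0.618 0.396 0.02 ]]
wedge [443.5 296.5  62.6  31.2] 0.81 [[0.622 0.405 0.02 ]]
wedge [442.9 234.7  61.6  35.7] 0.62 [[0.455 0.337 0.02 ]]
wedge [468.8 200.8  27.6  44.1] 0.57 [[0.311 0.357 0.02 ]]
wedge [322.6 218.9  76.   66.4] 0.27 [[0.575 0.04  0.02 ]]
tray [440.5 240.3  95.7  59.6] 0.91 [[0.475 0.338 0.02 ]]
tray [322.9 204.7  44.3  47.4] 0.31 [[0.533 0.016 0.02 ]]
mould [323.6 217.9  77.1  71.1] 0.58 [[0.57 0.04 0.02]]
```

View pics/top0.png

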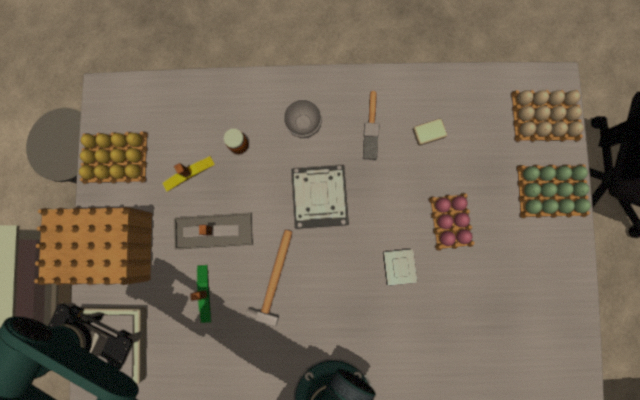

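View pics/scene0.png

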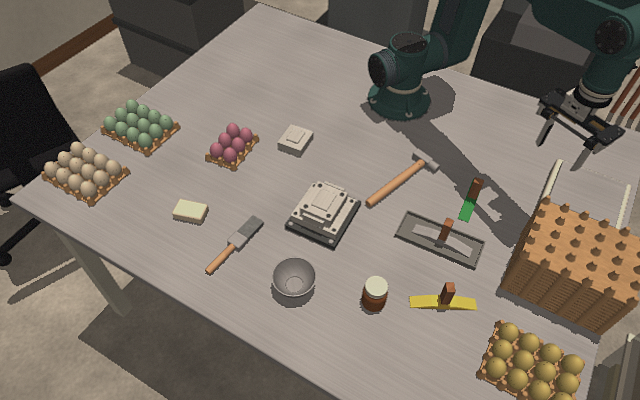

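Look-alikes: yellow (189,173), green (201,294) and bare steel in the grey tray (212,230). The steel one is the wedge that is meant, since it is neither green nor yellow and sits in the tray. I'll confirm it in a close-up from the wrist.

Request:
{"api": "servo_tool", "payload": {
  "plan": [
    [-0.89,-0.25,0,0,0,-0.276,94],
    [-0.89,-0.25,0,0,0,-0.276,94],
    [-0.89,-0.25,0,0,0,-0.276,94],
    [-0.89,-0.25,0,0,0,-0.276,94],
    [-0.89,-0.25,0,0,0,-0.276,94]
  ]
}}

```text
time: 0.87
tool_pos: [0.3024, 0.4382, 0.2226]
ee_rot: [3.141, 0.0, 3.14]
wrist_force: [0.3, -0.7, -0.6]
width: 0.0938
finger_force: 0.0
```

Request:
{"api": "servo_tool", "payload": {
  "plan": [
    [-0.4,-0.26,0,0,0,0,94],
    [-0.8,-0.53,0,0,0,0,94],
    [-0.8,-0.53,0,0,0,0,94]
  ]
}}

```text
time: 1.12
tool_pos: [0.3843, 0.3839, 0.2223]
ee_rot: [-3.14, 0.002, 3.137]
wrist_force: [-0.8, -0.8, 0.8]
width: 0.0937
finger_force: 0.0
```

```bash
python3 - <<'E'
from h import *
o=robot.get_obs();print(o['time'],o['tool_pos'],o['ee_rot'])
print(np.round(robot.camera_params('wrist')['tool_from_camera'],3),robot.camera_params('wrist')['camera_matrix'])
snap('wrist','w0.png')
for n in ['wedge','wedge_handle','tray','mould']:
    for d in robot.find_in(n,'wrist')[:4]: print(n,np.round(d['extent'],1),round(d['conf'],2), pix2w('wrist',d['extent'][:2],0.015).round(3))
E
```

```text
1.1167 [0.38430447 0.38392182 0.22233559] [-3.14004464e+00  2.00530482e-03  3.13659317e+00]
[[ 0.001 -0.967 -0.257  0.074]
 [ 1.     0.     0.001  0.   ]
 [-0.001 -0.257  0.967 -0.162]
 [ 0.     0.     0.     1.   ]] [[282.95269072   0.         318.6178518 ]
 [  0.         282.95269072 196.89247966]
 [  0.           0.           1.        ]]
wedge [325.9 342.1  75.1  34.6] 0.98 [[0.643 0.396 0.015]]
wedge [288.3 242.5 114.2  47.7] 0.92 [[0.473 0.342 0.015]]
wedge [295.8 100.3  38.4 131.3] 0.66 [[0.283 0.358 0.015]]
wedge_handle [323.1 341.9  71.9  34.6] 0.82 [[0.641 0.393 0.015]]
wedge_handle [296.4  99.   38.1 132.8] 0.77 [[0.28  0.359 0.015]]
wedge_handle [287.6 243.9 115.6  46.7] 0.57 [[0.474 0.343 0.015]]
tray [283.5 228.4 159.3  67.7] 0.85 [[0.45  0.338 0.015]]
mould [ 70.2 260.6 132.   55.3] 0.65 [[0.501 0.025 0.015]]
```

View pics/w0.png

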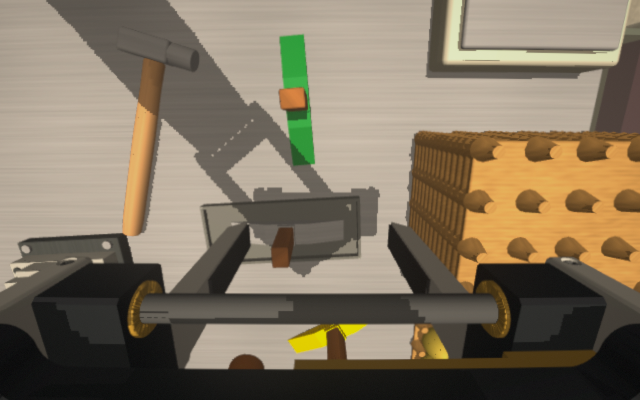

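Request:
{"api": "servo_tool", "payload": {
  "plan": [
    [-0.4,-0.25,0,0,0,0,94],
    [-0.8,-0.5,0,0,0,0,94],
    [-0.95,-0.5,0,0,0,0,94],
    [-0.95,-0.5,0,0,0,0,94],
    [-0.95,-0.5,0,0,0,0,94],
    [-0.95,-0.5,0,0,0,0,94]
  ]
}}

```text
time: 1.87
tool_pos: [0.475, 0.3372, 0.2225]
ee_rot: [3.141, -0.001, -3.14]
wrist_force: [0.3, 0.0, -0.5]
width: 0.0941
finger_force: 0.0
```

```bash
python3 - <<'E'
from h import *
o=robot.get_obs();print(o['time'],o['tool_pos'],o['ee_rot'],np.abs(o['qvel']).max())
im=snap('wrist','w1.png')
import pickle;pickle.dump(w2c('wrist'),open('w1.pkl','wb'))
for n in ['wedge','tray']:
    for d in robot.find_in(n,'wrist')[:4]: print(n,np.round(d['extent'],1),round(d['conf'],2), pix2w('wrist',d['extent'][:2],0.015).round(3))
c=im[90:290,180:460]; cv2.imwrite('pics/w1c.png',cv2.cvtColor(cv2.resize(c,None,fx=2.8,fy=2.8,interpolation=cv2.INTER_CUBIC),cv2.COLOR_RGB2BGR))
E
```

```text
1.8667 [0.47498668 0.33721197 0.22247767] [ 3.14099183e+00 -1.00306801e-03 -3.14010454e+00] 0.01377421155237429
wedge [336.6  48.6  35.   91.2] 0.93 [[0.316 0.359 0.015]]
wedge [320.1 173.9 118.9  35.9] 0.78 [[0.468 0.34  0.015]]
wedge [ 69.  236.7 101.5  67.7] 0.75 [[ 0.559 -0.018  0.015]]
wedge [356.6 276.6  87.1  36.9] 0.64 [[0.62  0.394 0.015]]
tray [317.5 167.4 170.6  75.1] 0.95 [[0.459 0.336 0.015]]
```

Request:
{"api": "servo_tool", "payload": {
  "plan": [
    [0,-0.4,0,0,0,0,94],
    [-0.3,-0.8,0,0,0,0,94],
    [-0.4,-1,0,0,0,0,94]
  ]
}}

```text
time: 2.27
tool_pos: [0.5158, 0.2353, 0.2226]
ee_rot: [-3.141, 0.001, -3.139]
wrist_force: [0.0, -0.1, 0.2]
width: 0.0941
finger_force: 0.0
```

Request:
{"api": "servo_tool", "payload": {
  "plan": [
    [-0.2,-0.4,0,0,0,0,94],
    [-0.4,-0.8,0,0,0,0,94],
    [-0.5,-1,0,0,0,0,94]
  ]
}}

```text
time: 2.52
tool_pos: [0.5668, 0.1339, 0.2228]
ee_rot: [-3.141, 0.001, 3.141]
wrist_force: [-0.6, -0.5, -0.3]
width: 0.094
finger_force: 0.0
```

Request:
{"api": "servo_tool", "payload": {
  "plan": [
    [-0.2,-0.4,0,0,0,0,94],
    [-0.5,-0.8,0,0,0,0,94],
    [-0.6,-1,0,0,0,0,94],
    [-0.6,-1,0,0,0,0,94],
    [-0.6,-1,0,0,0,0,94],
    [-0.6,-1,0,0,0,0,94]
  ]
}}

```text
time: 3.02
tool_pos: [0.6258, 0.0371, 0.2226]
ee_rot: [3.141, -0.0, -3.141]
wrist_force: [0.3, 0.3, -0.3]
width: 0.0941
finger_force: 0.0
```

```bash
python3 - <<'E'
from h import *
o=robot.get_obs();print(o['time'],o['tool_pos'],o['ee_rot'],np.abs(o['qvel']).max())
im=snap('wrist','w2.png')
import pickle;pickle.dump(w2c('wrist'),open('w2.pkl','wb'))
for n in ['mould']:
    for d in robot.find_in(n,'wrist')[:4]: print(n,np.round(d['extent'],1),round(d['conf'],2), pix2w('wrist',d['extent'][:2],0.015).round(3))
c=im[60:290,160:480]; cv2.imwrite('pics/w2c.png',cv2.cvtColor(cv2.resize(c,None,fx=2.5,fy=2.5,interpolation=cv2.INTER_CUBIC),cv2.COLOR_RGB2BGR))
E
```

```text
3.0167 [0.62578485 0.03707492 0.22259811] [ 3.14068427e+00 -3.32555104e-04 -3.14094894e+00] 0.022646264394365647
mould [308.1 119.6 134.3 146.6] 0.79 [[0.549 0.025 0.015]]
mould [488.3 239.6  73.9  49.1] 0.28 [[0.713 0.28  0.015]]
mould [310.5 122.   92.3 103.2] 0.18 [[0.552 0.028 0.015]]
```

View pics/w1c.png

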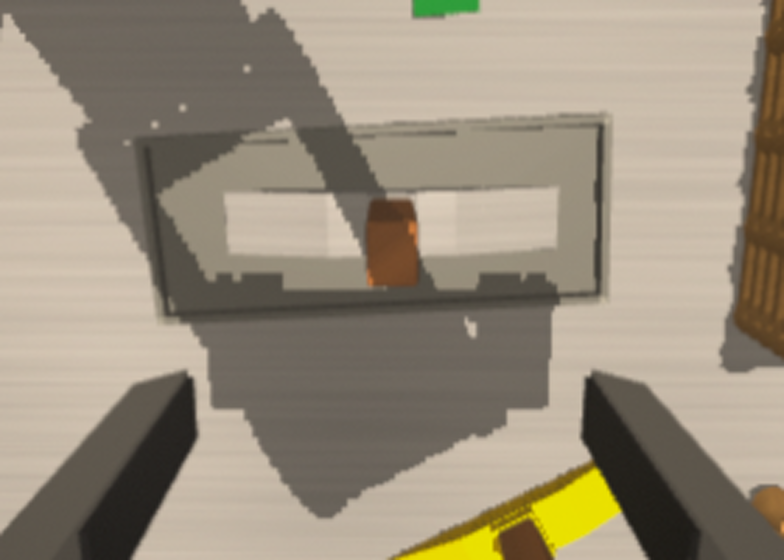

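View pics/w2c.png

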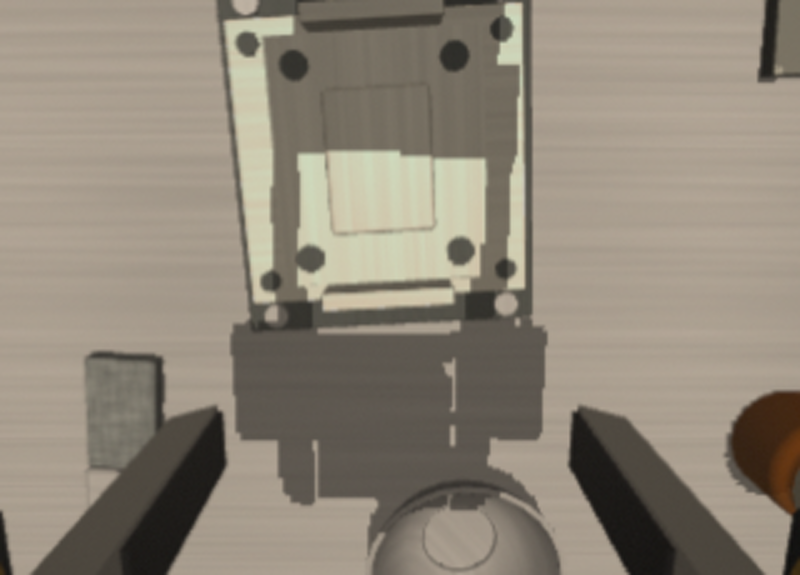

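The tray crop shows the bare steel wedge with a wooden handle (crop ~(392,245)), so it is the one meant. The mould crop shows the base plate with its end corners at (250,328) and (530,312), plus the ledge and top bolts.

```bash
python3 - <<'E'
from h import *
import pickle
C1=pickle.load(open('w1.pkl','rb'));C2=pickle.load(open('w2.pkl','rb'))
A=lambda p:np.array(p,float)/2.8+[180,90]
B=lambda p:np.array(p,float)/2.5+[160,60]
def show(n,P):
    P=P[:,:2];c=P.mean(0);print(n,'c',c.round(4),'sides',[np.linalg.norm(P[i]-P[(i+1)%4]).round(4) for i in range(4)],
     'yaw(y-dir)',[np.round(np.arctan2(-(d[0]),d[1]),3) for d in (P[1]-P[0],P[2]-P[3])],'x-dir',[np.round(np.arctan2(d[1],d[0]),3) for d in (P[3]-P[0],P[2]-P[1])])
show('tray',pix2w('',A([(135,138),(610,114),(608,300),(162,322)]),.014,C1))
show('wedge',pix2w('',A([(226,192),(557,187),(557,248),(230,254)]),.0055,C1))
show('handle top edge .089',pix2w('',A([(370,200),(412,200),(417,220),(369,222)]),.089,C1))
for z in (.035,.04,.045):
    show('ledge bolts %g'%z,pix2w('',B([(247,43),(501,28),(505,268),(271,281)]),z,C2))
    show('top bolts',pix2w('',B([(293,65),(454,55),(460,250),(311,258)]),z+.035,C2))
    show('lower half',pix2w('',B([(225,18),(520,3),(525,290),(255,303)]),z,C2))
show('base',pix2w('',B([(220,15),(527,0),(530,312),(250,328)]),.02,C2))
E
```

```text
tray c [0.4613 0.3331] sides [np.float64(0.2182), np.float64(0.0881), np.float64(0.2174), np.float64(0.0885)] yaw(y-dir) [np.float64(0.052), np.float64(0.053)] x-dir [np.float64(0.071), np.float64(0.062)]
wedge c [0.4623 0.3399] sides [np.float64(0.1583), np.float64(0.0297), np.float64(0.1595), np.float64(0.0302)] yaw(y-dir) [np.float64(0.018), np.float64(0.021)] x-dir [np.float64(0.016), np.float64(0.056)]
handle top edge .089 c [0.4451 0.3391] sides [np.float64(0.0157), np.float64(0.0078), np.float64(0.0181), np.float64(0.0083)] yaw(y-dir) [np.float64(0.002), np.float64(0.044)] x-dir [np.float64(-0.048), np.float64(0.254)]
ledge bolts 0.035 c [0.5542 0.0305] sides [np.float64(0.1172), np.float64(0.1113), np.float64(0.1171), np.float64(0.1114)] yaw(y-dir) [np.float64(0.057), np.float64(0.058)] x-dir [np.float64(0.058), np.float64(0.057)]
top bolts c [0.5542 0.0306] sides [np.float64(0.0674), np.float64(0.0815), np.float64(0.0666), np.float64(0.0812)] yaw(y-dir) [np.float64(0.06), np.float64(0.056)] x-dir [np.float64(0.065), np.float64(0.055)]
lower half c [0.5545 0.0307] sides [np.f
[... 946 characters left out ...]
float64(0.057), np.float64(0.058)] x-dir [np.float64(0.058), np.float64(0.057)]
top bolts c [0.5541 0.0308] sides [np.float64(0.0653), np.float64(0.079), np.float64(0.0644), np.float64(0.0787)] yaw(y-dir) [np.float64(0.06), np.float64(0.056)] x-dir [np.float64(0.065), np.float64(0.055)]
lower half c [0.5544 0.0309] sides [np.float64(0.1312), np.float64(0.1294), np.float64(0.1322), np.float64(0.1296)] yaw(y-dir) [np.float64(0.049), np.float64(0.051)] x-dir [np.float64(0.056), np.float64(0.064)]
base c [0.5602 0.0306] sides [np.float64(0.1464), np.float64(0.152), np.float64(0.1486), np.float64(0.154)] yaw(y-dir) [np.float64(0.047), np.float64(0.06)] x-dir [np.float64(0.044), np.float64(0.058)]
```

Request:
{"api": "servo_tool", "payload": {
  "plan": [
    [0.2,0.4,0,0,0,0,94],
    [0.4,0.8,0,0,0,0,94],
    [0.55,1,0,0,0,0,94]
  ]
}}

```text
time: 3.37
tool_pos: [0.5695, 0.1396, 0.2228]
ee_rot: [3.14, 0.0, -3.139]
wrist_force: [-0.4, 0.2, 0.3]
width: 0.0943
finger_force: 0.0
```

Request:
{"api": "servo_tool", "payload": {
  "plan": [
    [0.2,0.4,0,0,0,0,94],
    [0.4,0.8,0,0,0,0,94],
    [0.55,1,0,0,0,0,94]
  ]
}}

```text
time: 3.62
tool_pos: [0.5137, 0.24, 0.2231]
ee_rot: [3.14, 0.001, -3.138]
wrist_force: [0.2, -0.2, 0.0]
width: 0.0938
finger_force: 0.0
```

Request:
{"api": "servo_tool", "payload": {
  "plan": [
    [0.2,0.4,0,0,0,0,94],
    [0.4,0.8,0,0,0,-0.013,94],
    [0.53,1,0.2,0,0,-0.013,94],
    [0.53,1,0.4,0,0,-0.013,94],
    [0.53,1,0.4,0,0,-0.013,94],
    [0.53,1,0.4,0,0,-0.013,94]
  ]
}}

```text
time: 4.12
tool_pos: [0.4615, 0.3365, 0.1818]
ee_rot: [-3.14, -0.002, -3.119]
wrist_force: [-0.5, 0.1, 0.3]
width: 0.0942
finger_force: 0.0
```

```bash
python3 - <<'E'
from h import *
o=robot.get_obs();print(o['time'],o['tool_pos'],o['ee_rot'])
im=snap('wrist','w3.png')
c=im[150:350,180:460]; cv2.imwrite('pics/w3c.png',cv2.cvtColor(cv2.resize(c,None,fx=2.5,fy=2.5),cv2.COLOR_RGB2BGR))
E
```

```text
4.1167 [0.461529   0.33652846 0.18175133] [-3.14019016e+00 -2.02684777e-03 -3.11868965e+00]
```

View pics/w3c.png

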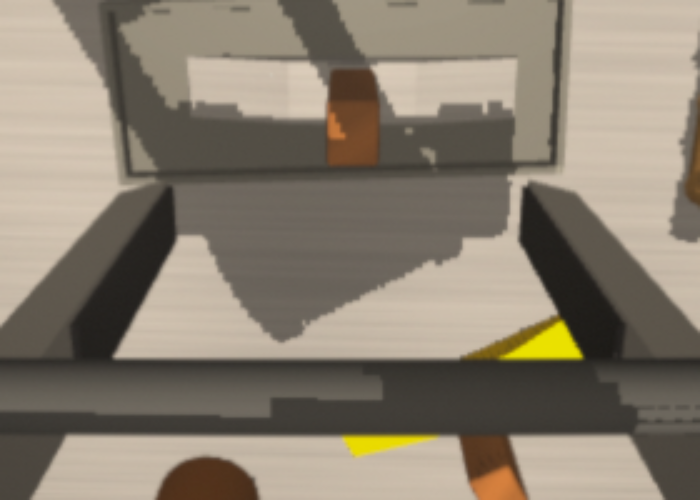

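The handle (crop (353,115)) is centred between the fingers. Descending and grasping.

Request:
{"api": "servo_tool", "payload": {
  "plan": [
    [0,0.03,0.3,0,0,0,94],
    [0,0.03,0.6,0,0,0,94],
    [0,0.03,1,0,0,0,80]
  ]
}}

```text
time: 4.42
tool_pos: [0.4669, 0.34, 0.0869]
ee_rot: [3.136, 0.01, -3.123]
wrist_force: [0.7, -0.2, -0.0]
width: 0.0902
finger_force: 0.0
```

Request:
{"api": "servo_tool", "payload": {
  "plan": [
    [0,0,0.22,0,0,0,70],
    [0,0,0.22,0,0,0,50],
    [0,0,0.22,0,0,0,30],
    [0,0,0.22,0,0,0,10],
    [0,0,0.22,0,0,0,10],
    [0,0,0.22,0,0,0,10],
    [0,0,0.22,0,0,0,10],
    [0,0,0.22,0,0,0,10]
  ]
}}

```text
time: 5.08
tool_pos: [0.4639, 0.3393, 0.0618]
ee_rot: [3.14, 0.002, -3.121]
wrist_force: [-0.2, -0.7, -0.9]
width: 0.0374
finger_force: 0.0
```

Request:
{"api": "servo_tool", "payload": {
  "plan": [
    [0,0,0.015,0,0,0,10],
    [0,0,0.015,0,0,0,10],
    [0,0,0.015,0,0,0,10],
    [0,0,0.015,0,0,0,10],
    [0,0,0.015,0,0,0,10],
    [0,0,0.015,0,0,0,10]
  ]
}}

```text
time: 5.58
tool_pos: [0.4632, 0.3388, 0.0589]
ee_rot: [-3.141, -0.0, -3.121]
wrist_force: [0.3, -1.7, -0.4]
width: 0.0199
finger_force: 30.0
```

Request:
{"api": "servo_tool", "payload": {
  "plan": [
    [0,0,0,0,0,0,10],
    [0,0,0,0,0,0,10],
    [0,0,0,0,0,0,10]
  ]
}}

```text
time: 5.83
tool_pos: [0.4632, 0.3388, 0.0588]
ee_rot: [-3.141, -0.0, -3.121]
wrist_force: [0.5, -0.8, -0.2]
width: 0.0201
finger_force: 30.0
```

Request:
{"api": "servo_tool", "payload": {
  "plan": [
    [0,0,-0.2,0,0,0,10],
    [0,0,-0.5,0,0,-0.023,10],
    [0,0,-0.9,0,0,-0.023,10],
    [0,0,-0.9,0,0,-0.023,10],
    [0,0,-0.9,0,0,-0.023,10]
  ]
}}

```text
time: 6.25
tool_pos: [0.4649, 0.3401, 0.152]
ee_rot: [3.138, 0.006, -3.085]
wrist_force: [0.0, -0.2, -3.4]
width: 0.0197
finger_force: 30.0
```

Request:
{"api": "servo_tool", "payload": {
  "plan": [
    [-0.1,-0.25,0,0,0,0,10],
    [-0.2,-0.5,0,0,0,0,10],
    [-0.37,-0.9,0,0,0,0,10]
  ]
}}

```text
time: 6.5
tool_pos: [0.5025, 0.2537, 0.146]
ee_rot: [3.141, -0.005, -3.081]
wrist_force: [1.5, -0.0, -2.5]
width: 0.0201
finger_force: 30.0
```

Request:
{"api": "servo_tool", "payload": {
  "plan": [
    [-0.1,-0.25,0,0,0,0,10],
    [-0.2,-0.5,0,0,0,0,10],
    [-0.3,-0.75,0,0,0,0,10],
    [-0.37,-0.9,0,0,0,0,10],
    [-0.37,-0.9,0,0,0,0,10],
    [-0.37,-0.9,0,0,0,0,10],
    [-0.37,-0.9,0,0,0,0,10]
  ]
}}

```text
time: 7.08
tool_pos: [0.5454, 0.1654, 0.1471]
ee_rot: [3.141, -0.003, -3.085]
wrist_force: [-0.2, 0.9, -3.1]
width: 0.0198
finger_force: 30.0
```

```bash
cat >> h.py <<'E'
from scipy.spatial.transform import Rotation as Ro
MC=np.array([.5543,.0307]);MY=.057
def st():
    o=robot.get_obs();c,s=np.cos(MY),np.sin(MY)
    Ri=np.array([[c,s],[-s,c]]);p=Ri@(np.array(o['tool_pos'])[:2]-MC);f=Ri@np.array(o['wrist_force'])[:2]
    print('t%.2f mould xy(mm) %s tcpz %.1f rot %s F(mould) %s Fz %.1f T %s'%(o['time'],(p*1e3).round(1),o['tool_pos'][2]*1e3,np.round(o['ee_rot'],3),f.round(1),o['wrist_force'][2],np.round(o['wrist_torque'],2)))
E
python3 - <<'E'
from h import *
st()
im=snap('wrist','w4.png')
c=im[100:340,20:460]; cv2.imwrite('pics/w4c.png',cv2.cvtColor(cv2.resize(c,None,fx=1.8,fy=1.8),cv2.COLOR_RGB2BGR))
E
```

```text
t7.08 mould xy(mm) [ -1.2 135. ] tcpz 147.1 rot [ 3.141e+00 -3.000e-03 -3.085e+00] F(mould) [-0.2  0.9] Fz -3.1 T [ 0.05 -0.03  0.04]
```

View pics/w4c.png

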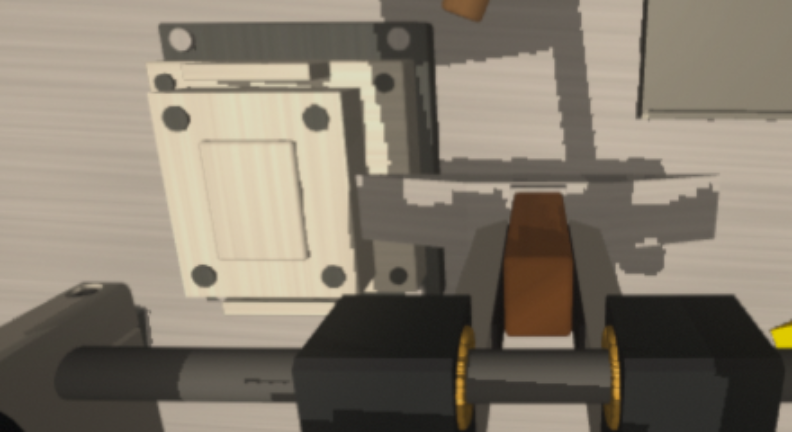

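The wedge is held level, with its tip (crop (360,205)) beside the upper half's edge. Now descending to feel for the ledge.

Request:
{"api": "servo_tool", "payload": {
  "plan": [
    [0,-0.025,0.2,0,0,0,10],
    [0,-0.025,0.35,0,0,0,10],
    [0,-0.025,0.44,0,0,0,10],
    [0,-0.025,0.44,0,0,0,10],
    [0,-0.025,0.44,0,0,0,10],
    [0,-0.025,0.44,0,0,0,10]
  ]
}}

```text
time: 7.63
tool_pos: [0.5471, 0.1631, 0.1059]
ee_rot: [3.141, 0.002, -3.084]
wrist_force: [0.1, 0.6, -2.3]
width: 0.0196
finger_force: 30.0
```

Request:
{"api": "servo_tool", "payload": {
  "plan": [
    [0,0,0.01,0,0,0,10],
    [0,0,0.02,0,0,0,10],
    [0,0,0.02,0,0,0,10],
    [0,0,0.02,0,0,0,10]
  ]
}}

```text
time: 7.97
tool_pos: [0.5469, 0.1625, 0.1034]
ee_rot: [3.141, 0.001, -3.085]
wrist_force: [-0.1, -0.9, -2.5]
width: 0.02
finger_force: 30.0
```

Request:
{"api": "servo_tool", "payload": {
  "plan": [
    [0,0,0.01,0,0,0,10],
    [0,0,0.02,0,0,0,10],
    [0,0,0.02,0,0,0,10],
    [0,0,0.02,0,0,0,10]
  ]
}}

```text
time: 8.3
tool_pos: [0.5466, 0.1624, 0.1008]
ee_rot: [3.142, -0.0, -3.085]
wrist_force: [0.1, 1.1, -2.5]
width: 0.0198
finger_force: 30.0
```

Request:
{"api": "servo_tool", "payload": {
  "plan": [
    [0,0,0.01,0,0,0,10],
    [0,0,0.015,0,0,0,10],
    [0,0,0.015,0,0,0,10],
    [0,0,0.015,0,0,0,10]
  ]
}}

```text
time: 8.63
tool_pos: [0.5468, 0.1625, 0.0995]
ee_rot: [3.142, 0.0, -3.085]
wrist_force: [0.4, 0.5, -2.7]
width: 0.0196
finger_force: 30.0
```

Request:
{"api": "servo_tool", "payload": {
  "plan": [
    [0,0,0.01,0,0,0,10],
    [0,0,0.015,0,0,0,10],
    [0,0,0.015,0,0,0,10],
    [0,0,0.015,0,0,0,10]
  ]
}}

```text
time: 8.97
tool_pos: [0.547, 0.1626, 0.0994]
ee_rot: [3.142, 0.001, -3.085]
wrist_force: [-3.0, 1.1, 6.2]
width: 0.02
finger_force: 30.0
```

Ledge found at TCP z ≈ 0.0994. Easing off the press and sliding in.

Request:
{"api": "servo_tool", "payload": {
  "plan": [
    [0,0,-0.013,0,0,0,10],
    [0,-0.03,-0.013,0,0,0,10],
    [0,-0.06,-0.013,0,0,0,10],
    [0,-0.09,-0.013,0,0,0,10],
    [0,-0.11,-0.013,0,0,0,10],
    [0,-0.11,-0.013,0,0,0,10],
    [0,-0.11,-0.013,0,0,0,10]
  ]
}}

```text
time: 9.55
tool_pos: [0.5477, 0.1511, 0.0995]
ee_rot: [-3.141, 0.001, -3.086]
wrist_force: [0.5, 2.0, 2.1]
width: 0.0201
finger_force: 30.0
```

Request:
{"api": "servo_tool", "payload": {
  "plan": [
    [0,-0.01,0,0,0,0,10],
    [0,-0.02,0,0,0,0,10],
    [0,-0.03,0,0,0,0,10],
    [0,-0.03,0,0,0,0,10]
  ]
}}

```text
time: 9.88
tool_pos: [0.5476, 0.1486, 0.0995]
ee_rot: [3.141, 0.0, -3.085]
wrist_force: [0.6, 2.3, 4.3]
width: 0.0196
finger_force: 30.0
```

Request:
{"api": "servo_tool", "payload": {
  "plan": [
    [0,-0.01,0,0,0,0,10],
    [0,-0.02,0,0,0,0,10],
    [0,-0.03,0,0,0,0,10],
    [0,-0.03,0,0,0,0,10]
  ]
}}

```text
time: 10.22
tool_pos: [0.5477, 0.1473, 0.0998]
ee_rot: [3.138, 0.001, -3.085]
wrist_force: [0.4, 6.8, 3.5]
width: 0.02
finger_force: 30.0
```

```bash
python3 -c "
from h import *
st()"
```

```text
t10.22 mould xy(mm) [  0.  116.8] tcpz 99.8 rot [ 3.138e+00  1.000e-03 -3.085e+00] F(mould) [0.8 6.8] Fz 3.5 T [ 1.13  0.15 -0.03]
```

Request:
{"api": "servo_tool", "payload": {
  "plan": [
    [0,-0.01,0,0,0,0,10],
    [0,-0.02,0,0,0,0,10],
    [0,-0.03,0,0,0,0,10],
    [0,-0.03,0,0,0,0,10]
  ]
}}

```text
time: 10.55
tool_pos: [0.5477, 0.1461, 0.1001]
ee_rot: [3.134, 0.001, -3.084]
wrist_force: [-0.7, 11.0, 4.2]
width: 0.0201
finger_force: 30.0
```

Request:
{"api": "servo_tool", "payload": {
  "plan": [
    [0,-0.01,0,0,0,0,10],
    [0,-0.02,0,0,0,0,10],
    [0,-0.03,0,0,0,0,10],
    [0,-0.03,0,0,0,0,10]
  ]
}}

```text
time: 10.88
tool_pos: [0.548, 0.1432, 0.1001]
ee_rot: [3.134, 0.001, -3.084]
wrist_force: [-0.9, 11.0, 3.4]
width: 0.0198
finger_force: 30.0
```

```bash
python3 -c "
from h import *
st()"
```

```text
t10.88 mould xy(mm) [1.000e-01 1.127e+02] tcpz 100.1 rot [ 3.134e+00  1.000e-03 -3.084e+00] F(mould) [-0.3 11. ] Fz 3.4 T [1.99 0.16 0.02]
```

Request:
{"api": "servo_tool", "payload": {
  "plan": [
    [0,-0.01,0,0,0,0,10],
    [0,-0.02,0,0,0,0,10],
    [0,-0.03,0,0,0,0,10],
    [0,-0.04,0,0,0,0,10],
    [0,-0.05,0,0,0,0,10],
    [0,-0.06,0,0,0,0,10],
    [0,-0.06,0,0,0,0,10]
  ]
}}

```text
time: 11.47
tool_pos: [0.5484, 0.1371, 0.1001]
ee_rot: [3.134, 0.001, -3.084]
wrist_force: [-1.0, 10.2, 3.6]
width: 0.0201
finger_force: 30.0
```

Request:
{"api": "servo_tool", "payload": {
  "plan": [
    [0,-0.01,0,0,0,0,10],
    [0,-0.02,0,0,0,0,10],
    [0,-0.03,0,0,0,0,10],
    [0,-0.035,0,0,0,0,10],
    [0,-0.035,0,0,0,0,10]
  ]
}}

```text
time: 11.88
tool_pos: [0.5486, 0.1336, 0.1001]
ee_rot: [3.134, 0.001, -3.084]
wrist_force: [-0.4, 10.5, 3.9]
width: 0.0198
finger_force: 30.0
```

```bash
python3 - <<'E'
from h import *
st()
im=snap('wrist','w5.png')
im=snap('scene','s5.png')
c=im[160:260,270:420]; cv2.imwrite('pics/s5c.png',cv2.cvtColor(cv2.resize(c,None,fx=5,fy=5,interpolation=cv2.INTER_CUBIC),cv2.COLOR_RGB2BGR))
E
```

```text
t11.88 mould xy(mm) [1.000e-01 1.031e+02] tcpz 100.1 rot [ 3.134e+00  1.000e-03 -3.084e+00] F(mould) [ 0.2 10.5] Fz 3.9 T [ 1.9   0.11 -0.03]
```

View pics/s5c.png

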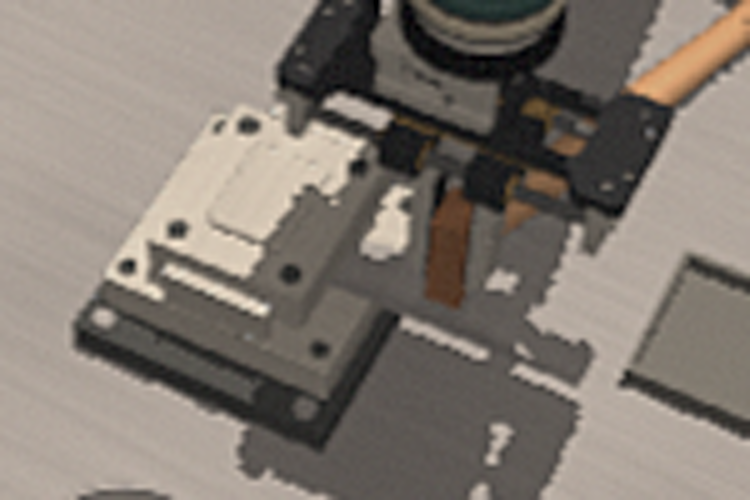

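Left side estimated about 4 mm open. Withdrawing and crossing to the right side.

Request:
{"api": "servo_tool", "payload": {
  "plan": [
    [0,0.03,0,0,0,0,10],
    [0,0.1,0,0,0,0,10],
    [0,0.25,0,0,0,0,10],
    [0,0.4,0,0,0,0,10],
    [0,0.4,-0.1,0,0,0,10],
    [0,0.4,-0.4,0,0,0,10],
    [0,0.4,-0.7,0,0,0,10]
  ]
}}

```text
time: 12.57
tool_pos: [0.544, 0.169, 0.1667]
ee_rot: [-3.139, -0.008, -3.085]
wrist_force: [1.5, -0.5, -1.9]
width: 0.0195
finger_force: 30.0
```

Request:
{"api": "servo_tool", "payload": {
  "plan": [
    [0,-0.2,0,0,0,0,10],
    [0,-0.5,0,0,0,0,10],
    [0,-0.9,0,0,0,0,10]
  ]
}}

```text
time: 12.82
tool_pos: [0.5508, 0.0804, 0.1693]
ee_rot: [3.141, -0.001, -3.082]
wrist_force: [1.6, -0.7, -2.8]
width: 0.0199
finger_force: 30.0
```

Request:
{"api": "servo_tool", "payload": {
  "plan": [
    [0,-0.35,0,0,0,0,10],
    [0,-0.7,0,0,0,0,10],
    [0,-1,0,0,0,0,10]
  ]
}}

```text
time: 13.07
tool_pos: [0.5557, -0.0226, 0.1683]
ee_rot: [-3.141, -0.003, -3.087]
wrist_force: [-0.1, 0.5, -2.5]
width: 0.0199
finger_force: 30.0
```

Request:
{"api": "servo_tool", "payload": {
  "plan": [
    [0,-0.35,0,0,0,0,10],
    [0,-0.7,0,0,0,0,10],
    [0,-0.9,0,0,0,0,10],
    [0,-0.9,0,0,0,0,10],
    [0,-0.9,0,0,0,0,10],
    [0,-0.9,0,0,0,0,10]
  ]
}}

```text
time: 13.57
tool_pos: [0.5613, -0.1092, 0.1685]
ee_rot: [3.14, -0.002, -3.086]
wrist_force: [0.4, 0.7, -3.1]
width: 0.02
finger_force: 30.0
```

```bash
python3 -c "
from h import *
st()"
```

```text
t13.57 mould xy(mm) [  -1.  -140.1] tcpz 168.5 rot [ 3.140e+00 -2.000e-03 -3.086e+00] F(mould) [0.5 0.7] Fz -3.1 T [ 0.07  0.   -0.02]
```

Request:
{"api": "servo_tool", "payload": {
  "plan": [
    [-0.01,0.06,0.2,0,0,0,10],
    [-0.01,0.06,0.4,0,0,0,10],
    [-0.01,0.06,0.6,0,0,0,10],
    [-0.01,0.06,0.67,0,0,0,10],
    [-0.01,0.06,0.67,0,0,0,10],
    [-0.01,0.06,0.67,0,0,0,10]
  ]
}}

```text
time: 14.07
tool_pos: [0.5629, -0.1026, 0.1027]
ee_rot: [3.142, 0.0, -3.084]
wrist_force: [-0.0, -0.4, -1.5]
width: 0.0199
finger_force: 30.0
```

Request:
{"api": "servo_tool", "payload": {
  "plan": [
    [0,0,0.01,0,0,0,10],
    [0,0,0.02,0,0,0,10],
    [0,0,0.03,0,0,0,10],
    [0,0,0.03,0,0,0,10],
    [0,0,0.03,0,0,0,10]
  ]
}}

```text
time: 14.48
tool_pos: [0.5628, -0.1035, 0.0995]
ee_rot: [3.142, 0.0, -3.085]
wrist_force: [-0.2, -0.2, -1.0]
width: 0.0203
finger_force: 30.0
```

```bash
python3 -c "
from h import *
st()"
```

```text
t14.48 mould xy(mm) [   0.8 -134.5] tcpz 99.5 rot [ 3.142  0.    -3.085] F(mould) [-0.2 -0.2] Fz -1.0 T [ 0.06  0.01 -0.02]
```

Request:
{"api": "servo_tool", "payload": {
  "plan": [
    [0.008,0.03,0,0,0,0,10],
    [0.008,0.06,0,0,0,0,10],
    [0.008,0.09,0,0,0,0,10],
    [0.008,0.12,0,0,0,0,10],
    [0.008,0.13,0,0,0,0,10],
    [0.008,0.14,0,0,0,0,10],
    [0.008,0.15,0,0,0,0,10],
    [0.008,0.16,0,0,0,0,10],
    [0.008,0.17,0,0,0,0,10],
    [0.008,0.18,0,0,0,0,10],
    [0.008,0.19,0,0,0,0,10],
    [0.008,0.2,0,0,0,0,10]
  ]
}}

```text
time: 15.48
tool_pos: [0.5612, -0.0866, 0.1]
ee_rot: [-3.135, 0.001, -3.086]
wrist_force: [-0.3, -8.8, -1.2]
width: 0.0198
finger_force: 30.0
```

```bash
python3 -c "
from h import *
st()"
```

```text
t15.48 mould xy(mm) [   0.2 -117.5] tcpz 100.0 rot [-3.135e+00  1.000e-03 -3.086e+00] F(mould) [-0.8 -8.8] Fz -1.2 T [-1.64 -0.02  0.02]
```

Request:
{"api": "servo_tool", "payload": {
  "plan": [
    [0,0.01,0,0,0,0,10],
    [0,0.02,0,0,0,0,10],
    [0,0.03,0,0,0,0,10],
    [0,0.04,0,0,0,0,10],
    [0,0.05,0,0,0,0,10],
    [0,0.06,0,0,0,0,10],
    [0,0.07,0,0,0,0,10],
    [0,0.08,0,0,0,0,10],
    [0,0.09,0,0,0,0,10],
    [0,0.1,0,0,0,0,10],
    [0,0.11,0,0,0,0,10],
    [0,0.12,0,0,0,0,10]
  ]
}}

```text
time: 16.48
tool_pos: [0.5606, -0.0745, 0.0999]
ee_rot: [-3.136, 0.001, -3.087]
wrist_force: [0.7, -8.4, -0.8]
width: 0.0195
finger_force: 30.0
```

Request:
{"api": "servo_tool", "payload": {
  "plan": [
    [0,0.01,0,0,0,0,10],
    [0,0.02,0,0,0,0,10],
    [0,0.03,0,0,0,0,10],
    [0,0.04,0,0,0,0,10],
    [0,0.04,0,0,0,0,10]
  ]
}}

```text
time: 16.9
tool_pos: [0.5604, -0.0702, 0.0998]
ee_rot: [-3.137, 0.001, -3.086]
wrist_force: [-0.1, -7.0, -0.6]
width: 0.0202
finger_force: 30.0
```

```bash
python3 -c "
from h import *
st()"
```

```text
t16.90 mould xy(mm) [   0.3 -101.1] tcpz 99.8 rot [-3.137e+00  1.000e-03 -3.086e+00] F(mould) [-0.5 -7. ] Fz -0.6 T [-1.4  -0.06  0.02]
```

Request:
{"api": "servo_tool", "payload": {
  "plan": [
    [0,0.01,0,0,0,0,10],
    [0,0.02,0,0,0,0,10],
    [0,0.03,0,0,0,0,10],
    [0,0.04,0,0,0,0,10],
    [0,0.05,0,0,0,0,10],
    [0,0.06,0,0,0,0,10],
    [0,0.07,0,0,0,0,10],
    [0,0.08,0,0,0,0,10],
    [0,0.09,0,0,0,0,10],
    [0,0.1,0,0,0,0,10],
    [0,0.11,0,0,0,0,10],
    [0,0.12,0,0,0,0,10]
  ]
}}

```text
time: 17.9
tool_pos: [0.5597, -0.0583, 0.0999]
ee_rot: [-3.136, 0.001, -3.086]
wrist_force: [0.5, -7.2, -1.5]
width: 0.0198
finger_force: 30.0
```

Request:
{"api": "servo_tool", "payload": {
  "plan": [
    [0,0.01,0,0,0,0,10],
    [0,0.02,0,0,0,0,10],
    [0,0.03,0,0,0,0,10],
    [0,0.03,0,0,0,0,10],
    [0,0.03,0,0,0,0,10]
  ]
}}

```text
time: 18.32
tool_pos: [0.5595, -0.055, 0.0998]
ee_rot: [-3.137, 0.001, -3.086]
wrist_force: [-0.4, -7.2, -0.6]
width: 0.0203
finger_force: 30.0
```

```bash
python3 -c "
from h import *
st()"
```

```text
t18.32 mould xy(mm) [  0.3 -85.9] tcpz 99.8 rot [-3.137e+00  1.000e-03 -3.086e+00] F(mould) [-0.8 -7.2] Fz -0.6 T [-1.24 -0.06 -0.01]
```

Right is about 8.4 mm open. Back to the left side.

Request:
{"api": "servo_tool", "payload": {
  "plan": [
    [0,-0.03,0,0,0,0,10],
    [0,-0.1,0,0,0,0,10],
    [0,-0.25,0,0,0,0,10],
    [0,-0.4,0,0,0,0,10],
    [0,-0.56,0,0,0,0,10],
    [0,-0.56,-0.1,0,0,0,10],
    [0,-0.56,-0.4,0,0,0,10],
    [0,-0.56,-0.7,0,0,0,10]
  ]
}}

```text
time: 18.98
tool_pos: [0.5605, -0.1077, 0.1679]
ee_rot: [3.138, -0.005, -3.086]
wrist_force: [-0.1, -0.7, -2.2]
width: 0.02
finger_force: 30.0
```

Request:
{"api": "servo_tool", "payload": {
  "plan": [
    [0,0.2,0,0,0,0,10],
    [0,0.5,0,0,0,0,10],
    [0,0.9,0,0,0,0,10]
  ]
}}

```text
time: 19.23
tool_pos: [0.5574, -0.0191, 0.1706]
ee_rot: [-3.141, 0.002, -3.089]
wrist_force: [1.7, 0.9, -2.6]
width: 0.02
finger_force: 30.0
```

Request:
{"api": "servo_tool", "payload": {
  "plan": [
    [0,0.35,0,0,0,0,10],
    [0,0.7,0,0,0,0,10],
    [0,1,0,0,0,0,10]
  ]
}}

```text
time: 19.48
tool_pos: [0.5506, 0.0842, 0.1697]
ee_rot: [3.14, -0.0, -3.084]
wrist_force: [0.6, 0.1, -2.6]
width: 0.0201
finger_force: 30.0
```

Request:
{"api": "servo_tool", "payload": {
  "plan": [
    [0,0.35,0,0,0,0,10],
    [0,0.7,0,0,0,0,10],
    [0,0.9,0,0,0,0,10],
    [0,0.9,0,0,0,0,10],
    [0,0.9,0,0,0,0,10],
    [0,0.9,0,0,0,0,10]
  ]
}}

```text
time: 19.98
tool_pos: [0.5462, 0.1708, 0.1693]
ee_rot: [-3.141, -0.0, -3.085]
wrist_force: [-0.2, -0.1, -3.1]
width: 0.0199
finger_force: 30.0
```

```bash
python3 -c "
from h import *
st()"
```

```text
t19.98 mould xy(mm) [-1.000e-01  1.403e+02] tcpz 169.3 rot [-3.141 -0.    -3.085] F(mould) [-0.2 -0.1] Fz -3.1 T [ 0.06 -0.02  0.01]
```

Request:
{"api": "servo_tool", "payload": {
  "plan": [
    [0,-0.06,0.2,0,0,0,10],
    [0,-0.06,0.4,0,0,0,10],
    [0,-0.06,0.6,0,0,0,10],
    [0,-0.06,0.67,0,0,0,10],
    [0,-0.06,0.67,0,0,0,10],
    [0,-0.06,0.67,0,0,0,10]
  ]
}}

```text
time: 20.48
tool_pos: [0.5472, 0.1643, 0.103]
ee_rot: [3.141, 0.001, -3.087]
wrist_force: [0.1, -0.1, -2.0]
width: 0.0199
finger_force: 30.0
```

Request:
{"api": "servo_tool", "payload": {
  "plan": [
    [0,0,0.01,0,0,0,10],
    [0,0,0.02,0,0,0,10],
    [0,0,0.03,0,0,0,10],
    [0,0,0.03,0,0,0,10],
    [0,0,0.03,0,0,0,10]
  ]
}}

```text
time: 20.9
tool_pos: [0.5468, 0.1651, 0.0995]
ee_rot: [3.141, 0.0, -3.085]
wrist_force: [0.3, -0.4, -2.7]
width: 0.0198
finger_force: 30.0
```

Request:
{"api": "servo_tool", "payload": {
  "plan": [
    [0,-0.02,0,0,0,0,10],
    [0,-0.06,0,0,0,0,10],
    [0,-0.1,0,0,0,0,10],
    [0,-0.14,0,0,0,0,10],
    [0,-0.17,0,0,0,0,10],
    [0,-0.2,0,0,0,0,10],
    [0,-0.22,0,0,0,0,10],
    [0,-0.24,0,0,0,0,10],
    [0,-0.26,0,0,0,0,10],
    [0,-0.28,0,0,0,0,10],
    [0,-0.3,0,0,0,0,10],
    [0,-0.3,0,0,0,0,10]
  ]
}}

```text
time: 21.9
tool_pos: [0.5486, 0.1347, 0.0994]
ee_rot: [-3.141, 0.0, -3.086]
wrist_force: [-0.2, -1.4, -1.4]
width: 0.0198
finger_force: 30.0
```

```bash
python3 -c "
from h import *
st()"
```

```text
t21.90 mould xy(mm) [  0.2 104.2] tcpz 99.4 rot [-3.141  0.    -3.086] F(mould) [-0.3 -1.3] Fz -1.4 T [-0.   -0.01 -0.04]
```

Request:
{"api": "servo_tool", "payload": {
  "plan": [
    [0,-0.01,0,0,0,0,10],
    [0,-0.02,0,0,0,0,10],
    [0,-0.03,0,0,0,0,10],
    [0,-0.04,0,0,0,0,10],
    [0,-0.05,0,0,0,0,10],
    [0,-0.06,0,0,0,0,10],
    [0,-0.07,0,0,0,0,10],
    [0,-0.08,0,0,0,0,10],
    [0,-0.09,0,0,0,0,10],
    [0,-0.1,0,0,0,0,10],
    [0,-0.11,0,0,0,0,10],
    [0,-0.12,0,0,0,0,10]
  ]
}}

```text
time: 22.9
tool_pos: [0.5492, 0.1261, 0.0998]
ee_rot: [3.136, 0.001, -3.084]
wrist_force: [0.1, 9.0, -0.4]
width: 0.02
finger_force: 30.0
```

Request:
{"api": "servo_tool", "payload": {
  "plan": [
    [0,-0.01,0,0,0,0,10],
    [0,-0.02,0,0,0,0,10],
    [0,-0.03,0,0,0,0,10],
    [0,-0.04,0,0,0,0,10],
    [0,-0.05,0,0,0,0,10],
    [0,-0.06,0,0,0,0,10],
    [0,-0.07,0,0,0,0,10],
    [0,-0.07,0,0,0,0,10]
  ]
}}

```text
time: 23.57
tool_pos: [0.5496, 0.1188, 0.0998]
ee_rot: [3.136, 0.001, -3.084]
wrist_force: [-1.0, 7.7, -0.7]
width: 0.0202
finger_force: 30.0
```

```bash
python3 -c "
from h import *
st()"
```

```text
t23.57 mould xy(mm) [ 0.3 88.2] tcpz 99.8 rot [ 3.136e+00  1.000e-03 -3.084e+00] F(mould) [-0.5  7.8] Fz -0.7 T [1.41 0.09 0.02]
```

Request:
{"api": "servo_tool", "payload": {
  "plan": [
    [0,-0.01,0,0,0,0,10],
    [0,-0.02,0,0,0,0,10],
    [0,-0.025,0,0,0,0,10],
    [0,-0.025,0,0,0,0,10],
    [0,-0.025,0,0,0,0,10]
  ]
}}

```text
time: 23.98
tool_pos: [0.5497, 0.1163, 0.0998]
ee_rot: [3.136, 0.001, -3.084]
wrist_force: [0.0, 7.2, -0.3]
width: 0.0202
finger_force: 30.0
```

```bash
python3 -c "
from h import *
st()"
```

```text
t23.98 mould xy(mm) [ 0.3 85.7] tcpz 99.8 rot [ 3.136e+00  1.000e-03 -3.084e+00] F(mould) [0.4 7.2] Fz -0.3 T [ 1.42  0.13 -0.04]
```

Request:
{"api": "servo_tool", "payload": {
  "plan": [
    [0,0.03,0,0,0,0,10],
    [0,0.1,0,0,0,0,10],
    [0,0.25,0,0,0,0,10],
    [0,0.4,0,0,0,0,10],
    [0,0.56,0,0,0,0,10],
    [0,0.56,-0.1,0,0,0,10],
    [0,0.56,-0.4,0,0,0,10],
    [0,0.56,-0.7,0,0,0,10],
    [0,0.56,-0.7,0,0,0,10],
    [0,0.56,-0.7,0,0,0,10]
  ]
}}

```text
time: 24.82
tool_pos: [0.548, 0.1691, 0.172]
ee_rot: [-3.142, 0.005, -3.086]
wrist_force: [-0.2, -0.3, -3.0]
width: 0.0198
finger_force: 30.0
```

```bash
python3 - <<'E'
from h import *
st()
im=snap('wrist','w6.png')
c=im[120:340,20:340]; cv2.imwrite('pics/w6c.png',cv2.cvtColor(cv2.resize(c,None,fx=2.5,fy=2.5,interpolation=cv2.INTER_CUBIC),cv2.COLOR_RGB2BGR))
E
```

```text
t24.82 mould xy(mm) [  1.6 138.6] tcpz 172.0 rot [-3.142  0.005 -3.086] F(mould) [-0.2 -0.3] Fz -3.0 T [0.07 0.01 0.08]
```

View pics/w6c.png

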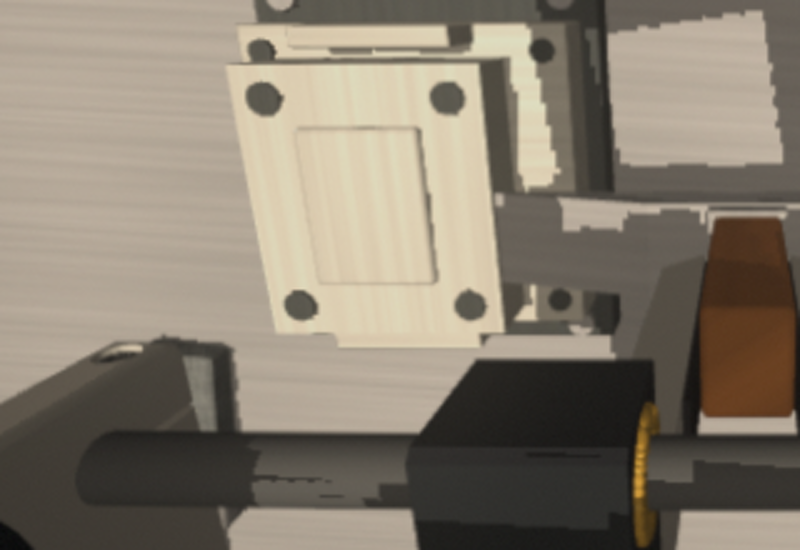

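Request:
{"api": "servo_tool", "payload": {
  "plan": [
    [0.1,0.25,0,0,0,0,10],
    [0.2,0.5,0,0,0,0,10],
    [0.38,0.84,0,0,0,0,10]
  ]
}}

```text
time: 25.12
tool_pos: [0.5035, 0.2496, 0.1662]
ee_rot: [-3.139, -0.004, -3.089]
wrist_force: [-0.4, 0.8, -1.2]
width: 0.0196
finger_force: 30.0
```

Request:
{"api": "servo_tool", "payload": {
  "plan": [
    [0.2,0.4,0,0,0,0,10],
    [0.38,0.84,0,0,0,0,10],
    [0.38,0.84,0.3,0,0,0,10],
    [0.38,0.84,0.6,0,0,0,10],
    [0.38,0.84,0.85,0,0,0,10],
    [0.38,0.84,0.85,0,0,0,10],
    [0.38,0.84,0.85,0,0,0,10],
    [0.38,0.84,0.85,0,0,0,10]
  ]
}}

```text
time: 25.78
tool_pos: [0.4615, 0.3327, 0.0845]
ee_rot: [-3.141, -0.0, -3.086]
wrist_force: [0.3, -0.1, -1.8]
width: 0.0198
finger_force: 30.0
```

Request:
{"api": "servo_tool", "payload": {
  "plan": [
    [0,0,0.1,0,0,0,10],
    [0,0,0.2,0,0,0,10],
    [0,0,0.24,0,0,0,10],
    [0,0,0.25,0,0,0,10],
    [0,0,0.255,0,0,0,10],
    [0,0,0.255,0,0,0,10],
    [0,0,0.255,0,0,0,10]
  ]
}}

```text
time: 26.37
tool_pos: [0.4613, 0.333, 0.059]
ee_rot: [3.141, 0.0, -3.085]
wrist_force: [-0.7, 0.3, -2.4]
width: 0.0198
finger_force: 30.0
```

Request:
{"api": "servo_tool", "payload": {
  "plan": [
    [0,0,0.003,0,0,0,10],
    [0,0,0.005,0,0,0,10],
    [0,0,0.005,0,0,0,30],
    [0,0,0.005,0,0,0,50],
    [0,0,0.005,0,0,0,70],
    [0,0,0.005,0,0,0,70],
    [0,0,0.005,0,0,0,70],
    [0,0,0.005,0,0,0,70],
    [0,0,0.005,0,0,0,70],
    [0,0,0.005,0,0,0,70],
    [0,0,0.005,0,0,0,70],
    [0,0,0.005,0,0,0,70]
  ]
}}

```text
time: 27.37
tool_pos: [0.4612, 0.333, 0.0583]
ee_rot: [3.142, -0.0, -3.085]
wrist_force: [-0.3, -0.1, -0.1]
width: 0.0702
finger_force: 0.0
```

Request:
{"api": "servo_tool", "payload": {
  "plan": [
    [0,0,-0.2,0,0,0,70],
    [0,0,-0.5,0,0,0,70],
    [0,0,-0.9,0,0,0,70],
    [0,0,-1,0,0,0,70]
  ]
}}

```text
time: 27.7
tool_pos: [0.4637, 0.3345, 0.1652]
ee_rot: [3.137, 0.01, -3.085]
wrist_force: [1.3, 0.4, 1.7]
width: 0.07
finger_force: 0.0
```

Request:
{"api": "servo_tool", "payload": {
  "plan": [
    [-0.3,0,-0.3,0,0,0,70],
    [-0.5,0,-0.6,0,0,0,70],
    [-0.5,0,-0.6,0,0,0,70],
    [-0.5,0,-0.6,0,0,0,70],
    [-0.5,0,-0.6,0,0,0,70],
    [-0.5,0,-0.6,0,0,0,70]
  ]
}}

```text
time: 28.2
tool_pos: [0.5099, 0.3355, 0.2162]
ee_rot: [-3.14, -0.003, -3.085]
wrist_force: [-1.1, 0.3, 0.4]
width: 0.07
finger_force: 0.0
```

```bash
python3 - <<'E'
from h import *
import pickle
st()
C=w2c('wrist');pickle.dump(C,open('w7.pkl','wb'))
im=snap('wrist','w7.png')
cv2.imwrite('pics/w7c.png',cv2.cvtColor(cv2.resize(im[60:300,40:460],None,fx=1.9,fy=1.9,interpolation=cv2.INTER_CUBIC),cv2.COLOR_RGB2BGR))
E
```

```text
t28.20 mould xy(mm) [-27.  306.8] tcpz 216.2 rot [-3.140e+00 -3.000e-03 -3.085e+00] F(mould) [-1.1  0.3] Fz 0.4 T [ 0.03 -0.03 -0.04]
```

View pics/w7c.png

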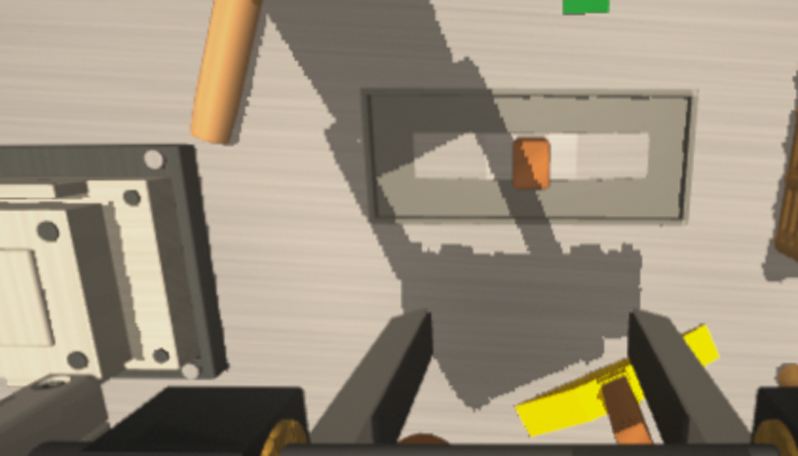

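The wedge stands upright, centred in the tray (handle at crop (531,163), tray centre about (530,157)). One look at the mould to check the opening before handing in.

Request:
{"api": "servo_tool", "payload": {
  "plan": [
    [-0.1,-0.4,0,0,0,0,70],
    [-0.2,-0.8,0,0,0,0,70],
    [-0.33,-1,0,0,0,0,70]
  ]
}}

```text
time: 28.5
tool_pos: [0.5486, 0.2349, 0.2171]
ee_rot: [-3.139, -0.002, -3.086]
wrist_force: [1.0, -0.6, 0.3]
width: 0.07
finger_force: 0.0
```

Request:
{"api": "servo_tool", "payload": {
  "plan": [
    [-0.1,-0.4,0,0,0,0,70],
    [-0.2,-0.8,0,0,0,0,70],
    [-0.33,-1,0,0,0,0,70]
  ]
}}

```text
time: 28.75
tool_pos: [0.5874, 0.1361, 0.2171]
ee_rot: [-3.14, -0.003, -3.088]
wrist_force: [0.1, -0.5, -0.1]
width: 0.0699
finger_force: 0.0
```

Request:
{"api": "servo_tool", "payload": {
  "plan": [
    [-0.1,-0.4,0,0,0,0,70],
    [-0.2,-0.8,0,0,0,0,70],
    [-0.33,-1,0,0,0,0,70],
    [-0.33,-1,0,0,0,0,70],
    [-0.33,-1,0,0,0,0,70],
    [-0.33,-1,0,0,0,0,70],
    [-0.33,-1,0,0,0,0,70],
    [-0.33,-1,0,0,0,0,70]
  ]
}}

```text
time: 29.42
tool_pos: [0.6262, 0.0434, 0.2183]
ee_rot: [3.141, -0.0, -3.083]
wrist_force: [-0.9, 0.7, 0.0]
width: 0.0701
finger_force: 0.0
```

```bash
python3 - <<'E'
from h import *
import pickle
st()
C8=w2c('wrist');im8=snap('wrist','w8.png');C2=pickle.load(open('w2.pkl','rb'))
g8=cv2.cvtColor(im8,cv2.COLOR_RGB2GRAY);g2=cv2.imread('pics/w2.png',0)
B=np.array([(293,65),(454,55),(460,250),(311,258)],float)/2.5+[160,60]
L=np.array([(247,43),(501,28),(505,268),(271,281)],float)/2.5+[160,60]
def ref(g,p):
    x,y=np.round(p).astype(int);r=8;w=cv2.resize(g[y-r:y+r+1,x-r:x+r+1],None,fx=4,fy=4,interpolation=cv2.INTER_CUBIC)
    _,b=cv2.threshold(w,0,255,cv2.THRESH_OTSU|cv2.THRESH_BINARY_INV)
    n,l,s,c=cv2.connectedComponentsWithStats(b)
    s=[(np.hypot(*(c[i]-w.shape[0]/2)),i) for i in range(1,n) if s[i,4]>60]
    i=min(s)[1];return (c[i]+.5)/4-.5+[x-r,y-r]
for z in (0,.004,.008,.012):
    b2=np.array([ref(g2,p) for p in B]);P=pix2w('',b2,.0797,C2);P[:,2]+=z
    q=proj('',P,C8)
    if z==0: print('closed pred');print(q.round(1))
    if z==.008: print('8mm pred');q8=q;print(q.round(1))
b8=np.array([ref(g8,p) for p in q8]);print('seen',b8.round(1),'w2',b2.round(1))
l2=np.array([ref(g2,p) for p in L]);lq=proj('',pix2w('',l2,.0447,C2),C8);l8=[]
for p in lq:
    try:l8.append(ref(g8,p))
    except Exception:l8.append(p*np.nan)
print('ledge pred',lq.round(1),'seen',np.round(l8,1))
cv2.imwrite('pics/w8c.png',cv2.cvtColor(cv2.resize(im8[30:260,160:480],None,fx=2.5,fy=2.5,interpolation=cv2.INTER_CUBIC),cv2.COLOR_RGB2BGR))
from scipy.optimize import least_squares
off=np.nanmean(np.array(l8)-lq,axis=0)
def f(v):
    Q=pix2w('',b2,.0797,C2);yl=(Q[:,:2]-MC)@[-np.sin(MY),np.cos(MY)]
    Q[:,2]+=v[0]*(.5+yl/.09)+v[1]*(.5-yl/.09);Q[:,0]+=v[2];Q[:,1]+=v[3]
    return (proj('',Q,C8)-b8).ravel()
s=least_squares(f,[.008,.008,0,0],x_scale=.001);print('left,right mm',s.x*1e3,'res',s.fun.round(2))
E
```

```text
t29.42 mould xy(mm) [72.5  8.6] tcpz 218.3 rot [ 3.141 -0.    -3.083] F(mould) [-0.8  0.7] Fz 0.0 T [ 0.03  0.01 -0.03]
closed pred
[[276.8  81.8]
 [342.3  82. ]
 [340.5 161.2]
 [277.2 160.7]]
8mm pred
[[275.7  80.7]
 [342.9  80.8]
 [341.1 162.3]
 [276.1 161.8]]
seen [[275.2  80.7]
 [342.4  81. ]
 [340.4 162. ]
 [274.5 162. ]] w2 [[277.   85.6]
 [341.3  81.9]
 [343.8 160. ]
 [281.5 163. ]]
ledge pred [[258.8  72.2]
 [359.   71.8]
 [355.3 169.2]
 [266.7 169.2]] seen [[258.3  72.2]
 [358.1  71.7]
 [356.9 169.1]
 [268.9 168.8]]
left,right mm [ 6.52360358 10.12607759  0.07018907 -0.66301128] res [-0.45 -0.22 -0.23  0.03 -0.    0.16  0.73  0.04]
```

View pics/w8c.png

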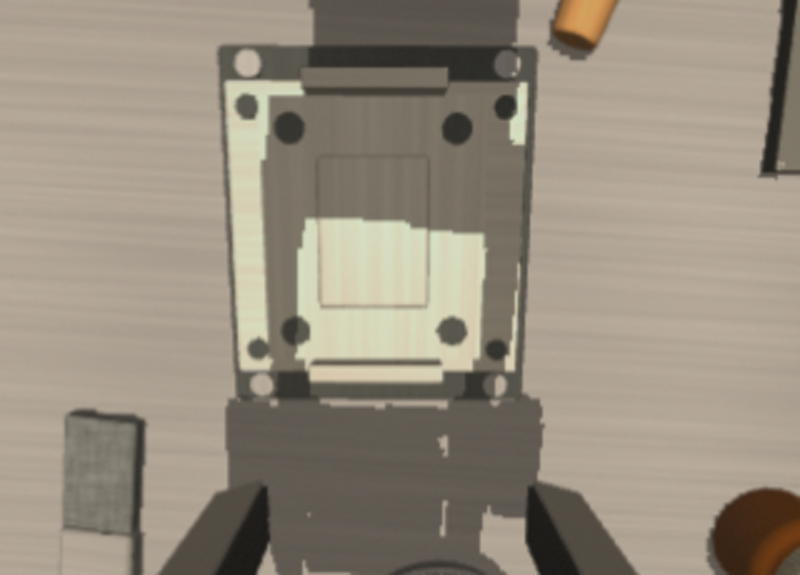

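Mean opening reads about 8.3 mm, but shadows blur the left/right split. Repeating the earlier unshadowed side view (pose of w4, when closed) for a direct comparison.

Request:
{"api": "servo_tool", "payload": {
  "plan": [
    [0.2,0.35,0,0,0,0,70],
    [0.37,0.63,0,0,0,0,70],
    [0.37,0.63,0,0,0,0,70]
  ]
}}

```text
time: 29.72
tool_pos: [0.5834, 0.1078, 0.2191]
ee_rot: [3.139, -0.001, -3.079]
wrist_force: [0.2, -0.0, 0.9]
width: 0.07
finger_force: 0.0
```

Request:
{"api": "servo_tool", "payload": {
  "plan": [
    [0.2,0.35,0,0,0,0,70],
    [0.37,0.63,0,0,0,0,70],
    [0.37,0.63,0.35,0,0,0,70],
    [0.37,0.63,0.71,0,0,0,70],
    [0.37,0.63,0.71,0,0,0,70],
    [0.37,0.63,0.71,0,0,0,70],
    [0.37,0.63,0.71,0,0,0,70],
    [0.37,0.63,0.71,0,0,0,70]
  ]
}}

```text
time: 30.38
tool_pos: [0.5478, 0.1636, 0.1506]
ee_rot: [3.141, 0.005, -3.086]
wrist_force: [0.3, 0.7, -0.1]
width: 0.0697
finger_force: 0.0
```

```bash
python3 - <<'E'
from h import *
st();o=robot.get_obs();print(o['tool_pos'])
im9=snap('wrist','w9.png');g9=cv2.cvtColor(im9,cv2.COLOR_RGB2GRAY);g4=cv2.imread('pics/w4.png',0)
p=robot.camera_params('wrist');K=np.array(p['camera_matrix']);D=np.array(p['distortion'])
def cam(pos,rot):
    T=np.eye(4);T[:3,:3]=Ro.from_euler('xyz',rot).as_matrix();T[:3,3]=pos
    M=np.linalg.inv(T@np.array(p['tool_from_camera']));return K,D,M[:3,:3],M[:3,3]
C4=cam([.5454,.1654,.1471],[3.141,-.003,-3.085]);C9=cam(o['tool_pos'],o['ee_rot'])
def ref(g,q,r=7):
    x,y=np.round(q).astype(int);w=cv2.resize(g[y-r:y+r+1,x-r:x+r+1],None,fx=4,fy=4,interpolation=cv2.INTER_CUBIC)
    _,b=cv2.threshold(w,0,255,cv2.THRESH_OTSU|cv2.THRESH_BINARY_INV)
    n,l,s,c=cv2.connectedComponentsWithStats(b)
    return (c[min((np.hypot(*(c[i]-w.shape[0]/2)),i) for i in range(1,n) if s[i,4]>60)[1]]+.5)/4-.5+[x-r,y-r]
T4=np.array([(176,118),(316,118),(334,276),(204,275)])/1.8+[20,100]   # -y,-x / +y,-x / +y,+x / -y,+x
L4=np.array([(164,83),(385,83),(398,275)])/1.8+[20,100]; 
S4=np.array([(180,40),(398,39)])/1.8+[20,100]
t4=np.array([ref(g4,q) for q in T4]);l4=np.array([ref(g4,q) for q in L4])
P=pix2w('',t4,.0797,C4);lq=proj('',pix2w('',l4,.0447,C4),C9)
l9=np.array([ref(g9,q) for q in lq]);print('ledge pred',lq.round(1),'seen',l9.round(1))
q=proj('',P+[0,0,.008],C9);t9=np.array([ref(g9,x) for x in q])
print('closed',proj('',P,C9).round(1),'8mm',q.round(1),'seen',t9.round(1))
off=np.median(l9-lq,axis=0);print('off',off)
for of in (off,0*off):
    out=[]
    for i in range(4):
        a=proj('',P[i],C9)[0];b=proj('',P[i]+[0,0,.008],C9)[0];d=b-a
        out.append(8*((t9[i]-of-a)@d)/(d@d))
    print('lift at bolts mm',np.round(out,2))
cv2.imwrite('pics/w9c.png',cv2.cvtColor(cv2.resize(im9[100:340,20:460],None,fx=1.8,fy=1.8),cv2.COLOR_RGB2BGR))
E
```

```text
t30.38 mould xy(mm) [  1.1 133. ] tcpz 150.6 rot [ 3.141  0.005 -3.086] F(mould) [0.3 0.6] Fz -0.1 T [0.02 0.02 0.01]
[0.54781672 0.16358385 0.15055715]
ledge pred [[115.2 142.5]
 [235.8 141.9]
 [243.6 248.4]] seen [[115.1 143. ]
 [235.7 141.9]
 [250.1 252.9]]
closed [[121.8 161.5]
 [198.8 161.4]
 [208.4 248.5]
 [137.1 248.2]] 8mm [[115.2 162.9]
 [194.7 162.8]
 [204.9 252.5]
 [131.6 252.2]] seen [[114.8 163.1]
 [194.6 162.7]
 [204.8 252.3]
 [131.4 252.2]]
off [-0.09991849  0.51645091]
lift at bolts mm [8.24 7.69 7.27 7.67]
lift at bolts mm [8.49 8.18 7.96 8.11]
```

Both sides are confirmed: left about 8.0 mm, right about 8.4 mm. Handing in.

```bash
python3 -c "
from bench import robot
print(robot.close_job())"
```

```text
the job is handed in; nothing more can be done
None
```

The job is handed in: by my camera check the mould's left side is open about 8.0 mm and its right side about 8.4 mm, and the wedge stands upright in the middle of its tray, though the hand-in call gave no verdict.

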